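# Snap the pivot clip onto the wire feeder's arm

### The job

Take the fork tool from its holder and with it push the spring clip, which is perched on the wire feeder's sloping pivot pin, down the slope into the pin's groove until it snaps fully home; press steadily rather than hammering or crushing it, and do not touch the clip with the gripper. Then stand the fork tool back in its holder, upright and fully down, and leave the other things on the bench where they are.

Things in the scene. Friction and masses are not known exactly. Their poses are not given: they have to be found in the camera images.
- fork_mid (a point): fork tool, 150 mm long, 0.17 kg, standing fork down in its holder, leaning a few degrees at most. Point half-way along its axis, 75 mm above the prong tips; z from prongs to handle end, y across the two prongs, x through its thickness; the same after a half turn about z. Handle: black bar 24 mm along y, 16 mm along x, from 13 mm below this point to 75 mm above it.
- prong_tips (a point): the fork head's tip, on the tool's axis between the ends of the prongs; axes as fork_mid. Two prongs 32 mm long, 9 mm wide (y), 7 mm thick (x), 18 mm gap, then a shoulder 36 mm (y) by 12 mm (x), 10 mm long. The head is cushioned: pushed, it slides up to 20 mm into the handle against a spring (about 2 N at first, 14 N fully in), so the prongs lag behind the hand.
- holder_home (a point): fixed grey holder block 70 x 90 x 50 mm high with a slot 18 mm (x) by 42 mm (y), 44 mm deep, in the middle of its top, mouth chamfered 3 mm; y along the slot, z up. Point where fork_mid lies when the tool stands upright and fully down: in the slot's middle, 31 mm above the block's top.
- groove (a point): middle of the pivot pin's groove on the wire feeder, fixed. x points down the slope, the way the clip must be pushed (30 degrees from vertical); y level; z out along the pin. The groove has a 24 mm core and runs from the plate's face, 4 mm below this point along z, to a round head 40 mm across, from 6.5 to 20.5 mm above it along z.
- feeder: wire feeder, fixed grey machine 190 mm wide, 225 mm deep, 180 mm high without its lamp bar; origin under the pin, on the bench; x level, to the side its sloping front faces. On the slope lies an aluminium plate 84 mm wide, reaching 52 mm up the slope from the pin; the slope's own panel ends 50 mm up it.
- lamp_bar (a point): centre of the feeder's lamp bar, 36 mm deep, 24 mm high, 268 mm wide along y, level, straight above the pin, on posts 122 mm to either side. Its underside is 165 mm above the pin's foot, so a tool held upright does not fit below it; one leaning 30 degrees along the slope passes beside it.
- clip_mid (a point): dark steel spring clip 70 x 48 mm, 8 mm thick, 0.1 kg, flat on the sloping plate, its mouth resting on the pin. Point at its seat's centre, mid-thickness; meets groove when home, at the start about 20 mm up the slope. x out of its mouth, z through its thickness. Pushed, its jaws spread (10 to 20 N); half-way it snaps on, the force falls, and it stops hard. 60 N crushes it.
- clip_back (a point): middle of the clip's flat back face, 40 mm behind clip_mid, axes the same: the face (50 mm wide along y, 8 mm thick) that the prongs push. A tail 10 mm wide stands 15 mm back from its middle and goes between the prongs.
- parts_bin: yellow open bin 110 x 150 x 60 mm, loose, a bystander; origin at the centre of its underside
- flux_bottle: white bottle 52 mm across, 120 mm high, loose, a bystander; origin at the centre of its underside
- tape_roll: blue ring 100 mm across, 24 mm high, loose, a bystander; origin at the centre of its underside
Things that resemble listed ones, but are neither listed nor needed, are in the scene too. Leave any red or yellow look-alike of the part that bears fork_mid alone.

How it is judged:
On the way, in this order (a step that is already met when the one before it is completed fails the run):
1. the fork tool presses on the clip (contact force between fork and clip above 2 N), for 0.05 s.
2. the clip has snapped home in the groove (distance between clip_mid and groove below 0.0035 m and angle between the z axis of clip_mid and the z axis of groove, either way round below 0.1 rad), for 0.1 s.
3. the fork tool stands in its holder again (distance between fork_mid and holder_home below 0.012 m and angle between fork_mid's own z axis and vertical below 0.2 rad), for 0.2 s.
At the end, for the whole second after the job is handed in: The clip sits home: its seat centre within 3.5 mm of the groove's middle and flat in the groove within 0.1 rad; the fork tool stands in its holder, its middle within 12 mm of its home point and within 0.2 rad of upright; both are at rest (all of step 2 and all of step 3 and linear speed of each of fork, clip below 0.02 m/s); the robot touches nothing.
It fails at once if the fork tool presses on the clip with 60 N or more (contact force between fork and clip above 60 N).
It fails at once if the gripper touches the clip (contact force between any of the fingers, the arm and clip above 0.5 N).
It fails at once if a bystander is moved more than 30 mm (distance of any of parts_bin, flux_bottle, tape_roll from where it was at the start of the episode above 0.03 m).
It also fails if it takes over 70 s, if anything falls off the work surface, if the arm or the gripper's body presses on something with over 40 N, if the wrist force passes 120 N, or if a joint passes its speed limit or range.

### The arm

A 6-joint arm with a two-finger parallel gripper is mounted at the origin on the work surface. World frame = base frame: x ahead of the robot, y to its left, z up, the work surface at z = 0. Lengths are in m, angles in rad, forces in N, time in s.
With the tool pointing down it reaches from about 0.325 to 0.775 m from the base axis. Payload 5.5 kg.
Tool frame: the origin (TCP) lies on the mounting face of the last link; the fingertips stand 182 mm ahead of it and the grasp point (between the pads) lies ahead of it (ctrl.hold_point_z is the z of the grasp point in the tool frame, in m); z points along the fingers, y is the line along which they close (so a half turn about z gives the same grasp; the last joint's range is limited). The gripper opens to 88 mm and grips with 3 to 60 N. Pads are 20 mm wide; open, the fingers measure 115 mm over their backs; the gripper's body (75 mm by 178 mm) begins 61 mm behind the grasp point.
Start: joints at [-1.369, 0.091, 1.231, -0, 1.82, -0.057], TCP at [0.154, -0.58, 0.405] pointing down, gripper open.
Joint ranges: [-2.87, 2.87], [-0.86, 2.18], [0.17, 2.46], [-1.51, 4.65], [0.06, 2.69], [-2.65, 2.65]. Speed limits (rad/s): [2.57, 2.57, 3.01, 3.14, 3.14, 3.14].

### API

Orientations are given as a unit quaternion [x, y, z, w].
In Python, from bench import ctrl, optics gives the robot as it stands.
- The arm moves only by the tool jog_arm, never from a script. Its argument "increments" is a list of rows, each a list of 7 numbers: the turn, a rotation vector about the tool's x, y, z in degrees, then the shift along the tool's x, y, z in mm, then the gripper's target within -1 to 1 (fully open at 1, half-way at 0, shut at -1). A call has 1 to 12 rows; each row shifts and turns the commanded pose from where the row before left it, along the tool's axes as they then stand; what a row does not reach is not made up. A row lasts 1/10 s, in which the tool goes at most 50 mm and 8.59 degrees, less where a joint would pass 70% of its speed; a pose out of reach is approached as far as the arm can. A call with a gripper value outside its range is refused whole. The fingers move at their own pace and stop on an object; "squeeze" is the grip in N (left out, the last holds). Time passes only in rows, so rows that do not move let the fingers close. It gives the time, the measured TCP pose, the force, the opening and the grip force at its end, in the units of the state.
- ctrl.get_obs(): the state, without advancing time (a new reading comes with each control period).
- optics.get_image(name): name is "scene" or "top" or "wrist"; returns the picture (400x640x3 uint8, red, green, blue); there is no depth.
- optics.get_calibration(name): a dict with "fx", "fy", "cx", "cy" (pixels), "R" (3x3) and "t" (3): a world point X has camera coordinates R X + t. Camera axes: x right, y down, z forward; pixel columns grow to the right and rows downward; lengths in m; the calibration is good to about 2 mm. The wrist camera is an equidistant fisheye: a pixel r from the principal point sees the ray r / f radians off the axis. A picture is of the moment at which its call begins: read the wrist's pose just before it. get_calibration takes no time and is no camera call; for the wrist camera it gives the pose at the moment of the call.
- ctrl.sign_off(): hands the job in; it is judged then, once.
Trained networks look in the newest picture that a camera, given by its name, has taken for a name from the list of things; names that differ only in an ending like _2 or _b are one class to them, and where a whole thing is asked for, a point or a joint stands for the part that bears it (a point fixed in the world has none). Each returns a list of dicts, best first, with "confidence" (0 to 1); they miss things now and then, are a little off and sometimes report something else, mostly with a low value. They report only what shows in the picture. A call takes as long as a camera call. They do not tell look-alikes from the thing itself.
- optics.search_frame(camera, label): "bbox" ([left, top, width, height] in pixels, round what is visible of it).
- optics.spot_point(camera, label): "uv" ([column, row] in pixels: a listed point, or the origin of a listed thing).
The state is a dict: "clock": time; "qpos": joint angles; "dq": joint speeds; "tau": joint torques, N m; "tcp_pos": TCP position; "tcp_rot": TCP orientation; "force": force on the tool from outside, world axes, zero at the start; "ft_torque": the same for the moment, N m; "gripper_width": finger opening in m; "grip_force": force on a finger pad.
Only numpy, scipy, OpenCV 4.12 (cv2) and the standard library are available. Lean on these libraries where they do the work, as an engineer would, in place of code of your own. Each camera call takes 0.05 s, during which the arm holds its last target. There are 200 camera calls.

## Working session

There is one attempt and no reset: what is moved stays moved. The work goes in short steps, Python scripts to look and compute and a tool call to move; the robot and the scene stay as the last step left them, time stands still between calls to the robot, and variables do not carry over. Pictures are saved under pics/ and viewed, at most 10 in all, crops included, and the job is handed in when it is done.

Besides the shell and the picture viewer there is one more tool, called after "Call:" as name(argument=value, ...) on one line, values as JSON. jog_arm: Moves the arm, as the interface text tells. Its arguments: {"type":"object","properties":{"increments":{"type":"array"},"squeeze":{"type":"number"}},"required":["increments"]}

```bash
ls; mkdir -p pics
python3 - <<'E'
from bench import ctrl, optics
import cv2,numpy as np
for c in ("scene","top"):
    im=optics.get_image(c); cv2.imwrite(f"pics/{c}0.png",im[:,:,::-1])
    k=optics.get_calibration(c); print(c,{a:np.round(b,3).tolist() for a,b in k.items()})
    for n in ["fork_mid","prong_tips","holder_home","groove","feeder","lamp_bar","clip_mid","clip_back","parts_bin","flux_bottle","tape_roll"]:
        print(n,[(np.round(d["uv"]).tolist(),round(d["confidence"],2)) for d in optics.spot_point(c,n)][:4])
print(ctrl.get_obs(), ctrl.hold_point_z)
E
```

```text
pics
scene {'fx': 475.362, 'fy': 475.362, 'cx': 320.874, 'cy': 199.645, 'R': [[-0.718, 0.696, -0.017], [0.443, 0.438, -0.783], [-0.537, -0.569, -0.622]], 't': [0.367, -0.072, 1.831]}
fork_mid [([293.0, 246.0], 0.83), ([310.0, 287.0], 0.68), ([367.0, 270.0], 0.6), ([329.0, 262.0], 0.58)]
prong_tips [([327.0, 278.0], 0.62), ([310.0, 301.0], 0.61), ([368.0, 289.0], 0.47), ([364.0, 270.0], 0.42)]
holder_home [([254.0, 186.0], 0.42)]
groove [([247.0, 199.0], 0.55)]
feeder [([256.0, 230.0], 0.76)]
lamp_bar [([245.0, 153.0], 0.77)]
clip_mid [([248.0, 191.0], 0.62)]
clip_back [([257.0, 183.0], 0.45)]
parts_bin []
flux_bottle [([427.0, 335.0], 0.94)]
tape_roll [([329.0, 214.0], 0.63), ([250.0, 190.0], 0.58)]
top {'fx': 364.799, 'fy': 364.799, 'cx': 321.246, 'cy': 195.361, 'R': [[0.007, -1.0, 0.011], [-0.994, -0.008, -0.105], [0.105, -0.011, -0.994]], 't': [-0.018, 0.538, 1.204]}
fork_mid [([316.0, 171.0], 0.65), ([250.0, 192.0], 0.63), ([273.0, 144.0], 0.6), ([265.0, 208.0], 0.6)]
prong_tips [([274.0, 150.0], 0.47)]
holder_home [([276.0, 180.0], 0.61), ([398.0, 152.0], 0.29)]
groove [([382.0,
[... 300 characters left out ...]
.62)]
{'clock': 1.2, 'qpos': array([-1.36869085e+00,  9.10995517e-02,  1.23069289e+00, -8.12931235e-06,
        1.81979803e+00, -5.67008425e-02]), 'dq': array([ 0.00071056,  0.00114794, -0.00034191,  0.00221337, -0.00018157,
        0.00148108]), 'tau': array([ 1.36725989e-04, -4.46209538e+01, -4.06501472e+01,  6.97737839e-02,
        1.98705430e-02, -7.53565837e-05]), 'tcp_pos': array([ 0.15355582, -0.58003432,  0.4046355 ]), 'tcp_rot': array([ 9.91639217e-01,  1.29041321e-01, -3.84970926e-06,  1.37333937e-06]), 'force': array([-0.43390989,  0.0511002 ,  0.14159671]), 'ft_torque': array([ 0.05952874,  0.04429284, -0.01591803]), 'grip_force': 0.0, 'gripper_width': 0.08746867980637828} 0.1633
```

Run:
```python
import cv2
a=cv2.imread("pics/scene0.png")[110:370,190:480]; cv2.imwrite("pics/s1.png",cv2.resize(a,None,fx=2.3,fy=2.3,interpolation=cv2.INTER_CUBIC))
a=cv2.imread("pics/top0.png")[90:290,170:480]; cv2.imwrite("pics/t1.png",cv2.resize(a,None,fx=2.5,fy=2.5,interpolation=cv2.INTER_CUBIC))
```

```text
(no output)
```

View pics/s1.png

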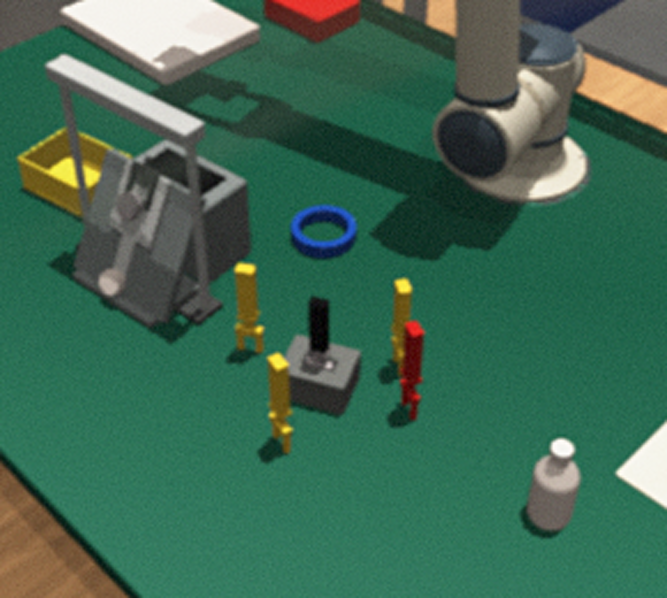

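View pics/t1.png

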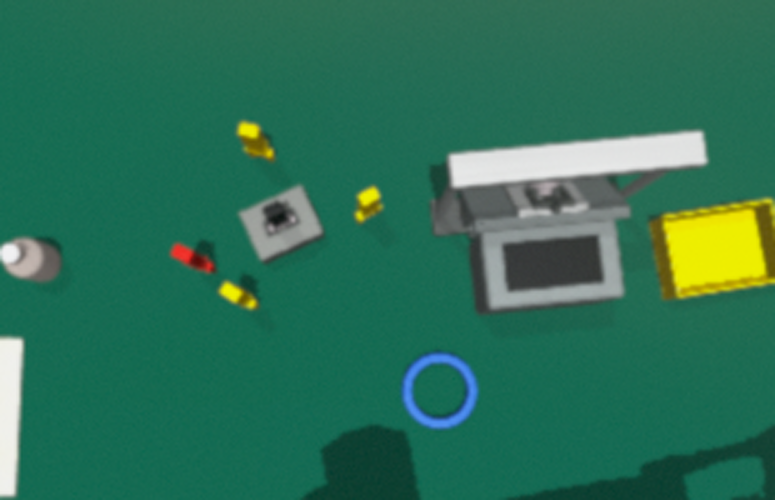

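The black fork stands in the grey holder at scene (328,251) / top (281,175). Look-alikes, in scene pixels: yellow at (297,240), (311,285) and (365,245), and red at (369,270). The black one in the holder is the target. The feeder is on the right in the top view, with its pin at about (388,168) and its slope facing away from the robot.

```bash
cat > h.py <<'E'
from bench import ctrl, optics
import cv2,numpy as np
from scipy.optimize import least_squares
from scipy.spatial.transform import Rotation as Ro
def proj(k,X,fish=False):
    c=np.asarray(X)@np.array(k["R"]).T+np.array(k["t"])
    if fish:
        r=np.hypot(c[...,0],c[...,1]); th=np.arctan2(r,c[...,2])/np.maximum(r,1e-9); x,y=c[...,0]*th,c[...,1]*th
    else: x,y=c[...,0]/c[...,2],c[...,1]/c[...,2]
    return np.stack([k["fx"]*x+k["cx"],k["fy"]*y+k["cy"]],-1)
def tri(obs,x0=(0.5,-.1,.1)):
    "obs: list of (calib,uv,fish)"
    f=lambda X:np.concatenate([proj(k,X,w)-uv for k,uv,w in obs])
    s=least_squares(f,x0,loss="soft_l1"); return s.x,np.round(s.fun,1)
E
python3 - <<'E'
from h import *
S=optics.get_calibration("scene");T=optics.get_calibration("top")
P=dict(holder=None)
for n,a,b in [("lamp",(245,153),(400,152)),("clip",(248,191),(388,171)),("clipback",(257,183),(393,175)),("groove",(247,199),(382,165)),("feeder",(256,230),(380,173)),("tape",(329,214),(344,245)),("forktop",(328.5,240.5),(280.5,172.5)),
 ("lampL",(212,138),(353,157)),("lampR",(277,166),(450,147))]:
    print(n,*tri([(S,a,0),(T,b,0)]))
w=optics.get_calibration("wrist"); R=np.array(w["R"]);o=ctrl.get_obs();Q=Ro.from_quat(o["tcp_rot"]).as_matrix()
print(w["fx"],w["cx"],w["cy"]); print("cam pos in tool",Q.T@(-R.T@w["t"]-o["tcp_pos"])); print("cam axes in tool\n",(R@Q).round(3)); print(Q.round(3))
E
```

```text
lamp [ 0.621381   -0.21435347  0.31826706] [-2.2 -0.2 -0.7  0.7]
clip [ 0.60292573 -0.21735009  0.16182636] [ 4.7  0.2  0.9 -0.9]
clipback [ 0.58285383 -0.22383962  0.18132738] [-1.3 -0.2 -0.6  0.6]
groove [ 0.62374214 -0.20156669  0.14951387] [ 3.9  0.2  0.9 -0.9]
feeder [ 0.61762635 -0.21480041  0.00543993] [-1.4 -0.2 -0.7  0.8]
tape [ 0.373504   -0.09494232  0.00070612] [ 1.2  0.   0.6 -0.6]
forktop [0.59154354 0.11383673 0.15777789] [-0.9 -0.  -0.6  0.6]
lampL [ 0.59104221 -0.08561445  0.410085  ] [64.   0.2  0.8 -0.8]
lampR [ 0.66206895 -0.38631744  0.20894564] [-71.7  -0.3  -0.8   0.9]
309.70691628693146 316.03370996168775 197.3834675446693
cam pos in tool [ 0.07961801 -0.0010227   0.0209642 ]
cam axes in tool
 [[ 0.     1.     0.   ]
 [-0.957  0.    -0.29 ]
 [-0.29   0.     0.957]]
[[ 0.967  0.256 -0.   ]
 [ 0.256 -0.967 -0.   ]
 [-0.     0.    -1.   ]]
```

Call:
jog_arm(increments=[[0,0,0,0,0,-40,1],[0,0,0,0,0,-35,1],[0,0,0,33,-31,0,1],[0,0,0,33,-31,0,1],[0,0,0,33,-31,0,1],[0,0,0,33,-31,0,1],[0,0,0,33,-31,0,1],[0,0,0,33,-31,0,1],[0,0,0,33,-31,0,1],[0,0,0,33,-31,0,1],[0,0,0,33,-31,0,1],[0,0,0,33,-31,0,1]])

```text
clock: 2.4
tcp_pos: [0.3936, -0.1941, 0.4799]
tcp_rot: [0.992, 0.129, 0.0, 0.0]
force: [0.2, 0.0, 0.2]
gripper_width: 0.0875
grip_force: 0.0
```

Call:
jog_arm(increments=[[0,0,0,33,-31,0,1],[0,0,0,33,-31,0,1],[0,0,0,33,-31,0,1],[0,0,0,33,-31,0,1],[0,0,0,33,-31,0,1],[0,0,0,33,-31,0,1],[0,0,0,33,-31,0,1],[0,0,0,35,-32,30,1],[0,0,-6.8,0,0,30,1],[0,0,0,0,0,0,1]])

```text
clock: 3.4
tcp_pos: [0.5843, 0.1097, 0.4166]
tcp_rot: [0.982, 0.189, -0.005, -0.0]
force: [0.2, 0.2, -0.4]
gripper_width: 0.0879
grip_force: 0.0
```

Run:
```python
from h import *
o=ctrl.get_obs(); w=optics.get_calibration("wrist")
im=optics.get_image("wrist"); cv2.imwrite("pics/w1.png",im[:,:,::-1])
print(o["tcp_pos"],Ro.from_quat(o["tcp_rot"]).as_matrix().round(3),o["qpos"],o["clock"])
for n in ["fork_mid","prong_tips","holder_home"]: print(n,[(np.round(d["uv"],1).tolist(),round(d["confidence"],2)) for d in optics.spot_point("wrist",n)][:4])
print("exp top/mid", proj(w,np.array([[.5915,.1138,.1578],[.5915,.1138,.081]]),True))
```

```text
[0.58426066 0.1097337  0.41660129] [[ 0.928  0.372 -0.01 ]
 [ 0.372 -0.928 -0.001]
 [-0.01  -0.002 -1.   ]] [ 1.28459639e-01  8.35683200e-02  1.21748220e+00 -1.12709779e-04
  1.85084179e+00  1.31852454e+00] 3.4
fork_mid [([243.5, 234.9], 0.95), ([311.6, 173.3], 0.72), ([205.0, 177.4], 0.68), ([317.1, 71.4], 0.65)]
prong_tips [([397.0, 176.2], 0.88), ([223.7, 169.1], 0.88), ([314.4, 160.1], 0.72), ([251.6, 210.5], 0.7)]
holder_home [([312.2, 174.5], 0.71)]
exp top/mid [[316.68121586 193.75986647]
 [316.72441815 172.45515723]]
```

View pics/w1.png

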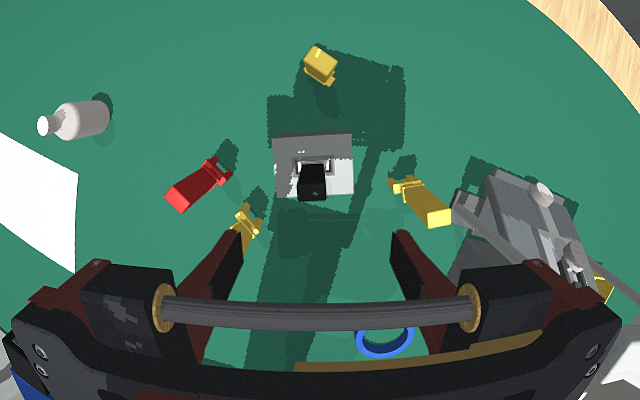

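The black fork is centred in the view with its handle top at about (312,192). The holder block around it spans (273–355, 133–198). Red sits at (200,185), and the yellows at (320,65), (425,205) and (245,220), all clear of the fingers. Here is the close crop.

Run:
```python
import cv2
a=cv2.imread("pics/w1.png")[120:215,255:375]; cv2.imwrite("pics/w1c.png",cv2.resize(a,None,fx=6,fy=6,interpolation=cv2.INTER_CUBIC))
```

```text
(no output)
```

View pics/w1c.png

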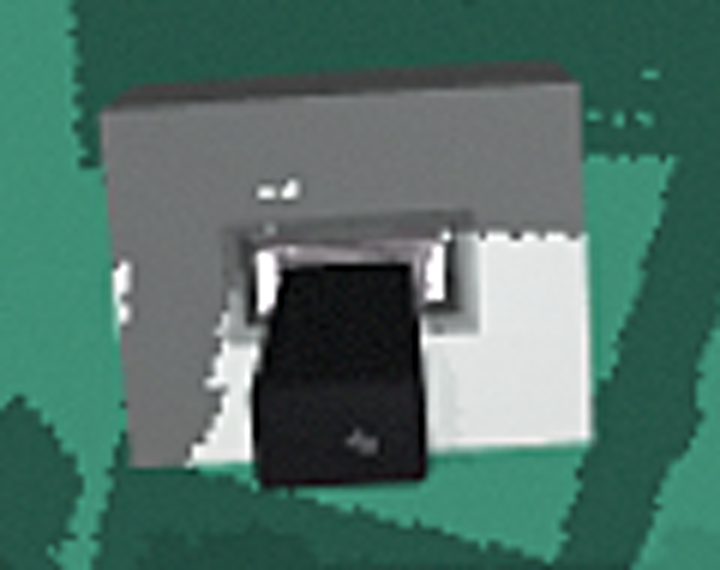

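```bash
cat >> h.py <<'E'
def fitrect(k,uv,z,lx,ly,x0):
    c=np.array([[.5,.5],[.5,-.5],[-.5,-.5],[-.5,.5]])*[lx,ly]  # TL,TR,BR,BL as seen by wrist
    def f(p):
        a=p[2]; M=np.array([[np.cos(a),-np.sin(a)],[np.sin(a),np.cos(a)]]); X=np.c_[c@M.T+p[:2],np.full(4,p[3] if len(p)>3 else z)]
        return (proj(k,X,True)-uv).ravel()
    s=least_squares(f,x0); return s.x,s.fun.round(1)
E
python3 - <<'E'
from h import *
k=optics.get_calibration("wrist"); o=np.array([255,120])
H=np.array([(103,113),(580,83),(592,440),(130,468)])/6+o
F=np.array([(258,380),(425,380),(427,478),(262,488)])/6+o
a,r=fitrect(k,H,.05,.07,.09,[.59,.11,.38]); print("holder",a,np.degrees(a[2]),r)
a,r=fitrect(k,F,.156,.016,.024,[.59,.11,.38]); print("forktop",a,np.degrees(a[2]),r)
# handle far lower edge pts at z~.068
E
```

```text
holder [0.59298505 0.11532499 0.43304065] 24.811401827993027 [ 0.6  0.3 -0.9  0.6 -0.9 -0.3  1.2 -0.8]
forktop [0.59149972 0.11513387 0.40337437] 23.111649083416378 [-0.6 -0.2  0.5 -1.   0.5  1.1 -0.4  0.2]
```

The crop confirms the choice: the black handle's top face is at crop (258–427, 380–488), standing in the holder slot, and the two are lined up.

Call:
jog_arm(increments=[[0,0.5,-3,0,0,0,1],[0,0,0,9.3,-1.8,0,1],[0,0,0,0,0,30,1],[0,0,0,0,0,35,1],[0,0,0,0,0,35,1],[0,0,0,0,0,28,1],[0,0,0,0,0,0,1]])

```text
clock: 4.3
tcp_pos: [0.5922, 0.1141, 0.2912]
tcp_rot: [0.977, 0.212, 0.001, -0.001]
force: [-0.4, -1.1, -0.9]
gripper_width: 0.0877
grip_force: 0.0
```

Run:
```python
from h import *
o=ctrl.get_obs(); Q=Ro.from_quat(o["tcp_rot"]).as_matrix(); print(o["tcp_pos"],Q.round(3)); print("hold",o["tcp_pos"]+Q[:,2]*ctrl.hold_point_z)
im=optics.get_image("wrist"); cv2.imwrite("pics/w2.png",im[100:360,170:470,::-1].repeat(2,0).repeat(2,1))
```

```text
[0.59217253 0.11413892 0.29120189] [[ 0.91   0.414  0.002]
 [ 0.414 -0.91   0.003]
 [ 0.002 -0.002 -1.   ]]
hold [0.59242125 0.11456343 0.12790263]
```

View pics/w2.png

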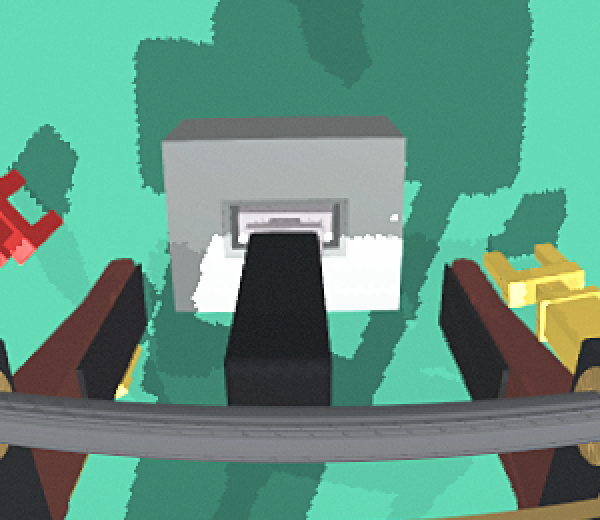

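The fork handle is centred between the pads, at crop (225–330, 230–400), with clearance on both sides. Closing the gripper.

Call:
jog_arm(increments=[[0,0,0,0,0,0,-1],[0,0,0,0,0,0,-1],[0,0,0,0,0,0,-1],[0,0,0,0,0,0,-1],[0,0,0,0,0,0,-1],[0,0,0,0,0,0,-1],[0,0,0,0,0,0,-1]], squeeze=50)

```text
clock: 5.05
tcp_pos: [0.5926, 0.1145, 0.2949]
tcp_rot: [0.977, 0.213, 0.004, -0.001]
force: [1.0, -0.8, -0.0]
gripper_width: 0.0355
grip_force: 0.0
```

Run:
```python
from h import *
o=ctrl.get_obs(); Q=Ro.from_quat(o["tcp_rot"]).as_matrix(); print(o["tcp_pos"],Q.round(3),o["force"])
```

```text
[0.59255897 0.11449093 0.29494825] [[ 0.909  0.417  0.008]
 [ 0.417 -0.909  0.003]
 [ 0.009  0.    -1.   ]] [ 0.98992602 -0.84118218 -0.00243541]
```

Call:
jog_arm(increments=[[0,0,0,0,0,0,-1],[0,0,0,0,0,0,-1],[0,0,0,0,0,0,-1],[0,0,0,0,0,0,-1],[0,0,0,0,0,0,-1]], squeeze=50)

```text
clock: 5.55
tcp_pos: [0.5925, 0.1146, 0.2947]
tcp_rot: [0.977, 0.213, 0.004, -0.001]
force: [-0.7, 1.4, -1.4]
gripper_width: 0.0237
grip_force: 50.0
```

Run:
```python
from h import *
o=ctrl.get_obs(); Q=Ro.from_quat(o["tcp_rot"]).as_matrix(); print(o["tcp_pos"],Q.round(3),o["force"],o["ft_torque"])
```

```text
[0.59249878 0.11464073 0.29474226] [[ 0.909  0.417  0.007]
 [ 0.417 -0.909  0.004]
 [ 0.008 -0.    -1.   ]] [-0.70127541  1.35699152 -1.37982302] [0.37847347 0.16403317 0.03474503]
```

Call:
jog_arm(increments=[[0,0,0,0,0,-20,-1],[0,0,0,0,0,-40,-1],[0,0,0,0,0,-45,-1],[0,0,0,0,0,-45,-1],[0,0,0,0,0,-45,-1],[0,0,6.5,0,0,-25,-1],[0,0,6.5,0,0,-20,-1],[0,0,6.5,0,0,0,-1],[0,0,0,0,0,0,-1]])

```text
clock: 6.45
tcp_pos: [0.5907, 0.1135, 0.5357]
tcp_rot: [0.999, 0.044, 0.005, -0.001]
force: [0.2, -0.3, -2.4]
gripper_width: 0.0238
grip_force: 50.0
```

Call:
jog_arm(increments=[[0,0,0,-25,34,0,-1],[0,0,0,-25,34,0,-1],[0,0,0,-25,34,0,-1],[0,0,0,-25,34,0,-1],[0,0,0,-25,34,0,-1],[0,0,0,-25,34,0,-1],[0,0,0,-25,34,0,-1],[0,0,0,-25,34,0,-1],[0,0,0,-28,39,0,-1],[0,0,0,0,0,0,-1]])

```text
clock: 7.45
tcp_pos: [0.389, -0.2204, 0.5313]
tcp_rot: [0.999, 0.042, 0.003, -0.001]
force: [1.2, -0.3, -0.4]
gripper_width: 0.0237
grip_force: 50.0
```

Call:
jog_arm(increments=[[0,7.5,0,0,0,0,-1],[0,7.5,0,0,0,0,-1],[0,7.5,0,0,0,0,-1],[0,7.5,0,0,0,0,-1],[0,0,0,0,0,0,-1],[0,0,0,0,0,0,-1]])

```text
clock: 8.05
tcp_pos: [0.3911, -0.2163, 0.5316]
tcp_rot: [0.964, 0.043, 0.26, -0.013]
force: [0.0, 1.0, -1.9]
gripper_width: 0.0238
grip_force: 50.0
```

Run:
```python
from h import *
o=ctrl.get_obs(); Q=Ro.from_quat(o["tcp_rot"]).as_matrix(); print(o["tcp_pos"],Q.round(3),o["qpos"],o["force"],o["grip_force"])
print("tip",o["tcp_pos"]+Q[:,2]*(.1633+.1254))
im=optics.get_image("wrist"); cv2.imwrite("pics/w3.png",im[:,:,::-1])
for n in ["fork_mid","prong_tips","groove","clip_mid","clip_back","lamp_bar","feeder"]: print(n,[(np.round(d["uv"],1).tolist(),round(d["confidence"],2)) for d in optics.spot_point("wrist",n)][:3])
```

```text
[ 0.3910902  -0.21627647  0.53156378] [[ 0.861  0.09   0.501]
 [ 0.077 -0.996  0.048]
 [ 0.503 -0.003 -0.864]] [-0.72009393 -0.43827862  1.51122029  0.37755736  1.68030199  0.87733192] [ 0.03393535  1.01988979 -1.9152066 ] 49.99819457530975
tip [ 0.53577963 -0.20247411  0.2821201 ]
fork_mid [([142.7, 126.2], 0.96), ([113.3, 229.3], 0.93), ([315.0, 229.7], 0.7)]
prong_tips [([315.6, 197.7], 0.79), ([161.1, 140.5], 0.71), ([133.6, 238.5], 0.66)]
groove [([331.8, 163.6], 0.97)]
clip_mid [([331.0, 166.7], 0.92)]
clip_back [([337.4, 168.1], 0.67), ([315.0, 231.7], 0.66)]
lamp_bar [([342.7, 98.8], 0.57), ([330.1, 189.4], 0.5)]
feeder [([330.5, 190.6], 0.58), ([317.9, 198.0], 0.48), ([141.4, 178.5], 0.17)]
```

View pics/w3.png

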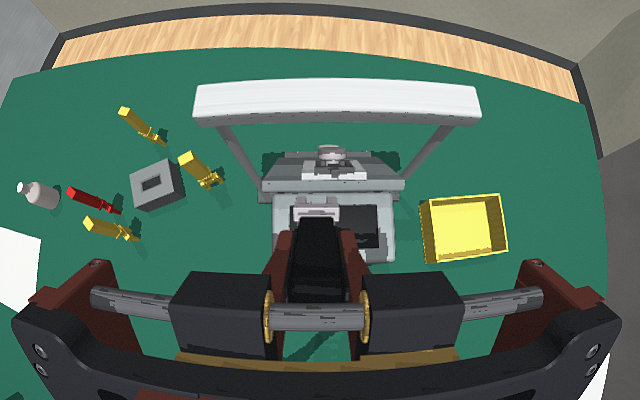

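The wrist view shows the lamp bar across (195–480, 80–125), the pin head and clip near (331,155), the fork's handle and shoulder at (315,210–290), and the feeder panel at (265–400, 150–190).

Run:
```python
import cv2
a=cv2.imread("pics/w3.png")[130:230,255:405]; cv2.imwrite("pics/w3c.png",cv2.resize(a,None,fx=5.3333,fy=5.3333,interpolation=cv2.INTER_CUBIC))
```

```text
(no output)
```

View pics/w3c.png

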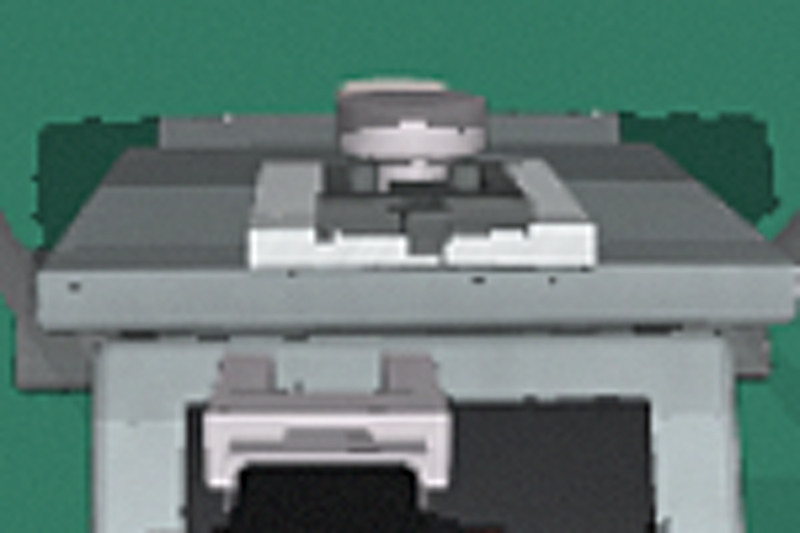

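```bash
cat > fit.py <<'E'
from h import *
k=optics.get_calibration("wrist"); o=ctrl.get_obs(); Q=Ro.from_quat(o["tcp_rot"]).as_matrix(); p0=o["tcp_pos"]
c2f=lambda a:np.array(a)/5.33333+[255,130]
s,c=.5,np.sqrt(.75)
def frame(psi):  # columns: gx down slope, gy level, gz out
    Rz=Ro.from_euler('z',psi).as_matrix(); return Rz@np.array([[s,0,c],[0,1,0],[-c,0,s]])
# (local [x_down,y,z], uv) ; image left = +y
L=np.array([[-.052,.042,-.004],[-.052,-.042,-.004],[-.05,.095,0],[-.05,-.095,0],[0,.02,.0065],[0,-.02,.0065]])
U=c2f([(248,228),(597,225),(38,268),(797,262),(338,146),(489,144)])
S=optics.get_calibration("scene");T=optics.get_calibration("top")
def f(p):
    X=L.copy(); X[2:4,2]=-.004-p[4]
    W=X@frame(p[3]).T+p[:3]; r=proj(k,W,True)-U
    r[4:,1]*=.2
    lamp=p[:3]+frame(p[3])@[0,0,-.004]+[0,0,.177]
    e=np.concatenate([proj(S,lamp)-(245,153),proj(T,lamp)-(400,152)])*.15
    return np.concatenate([r.ravel(),e])
r=least_squares(f,[.617,-.215,.148,.08,.008]); print("groove",r.x.round(4),"yaw",np.degrees(r.x[3])); print(r.fun.round(1))
G=frame(r.x[3]); g=r.x[:3]; np.savez("g.npz",G=G,g=g)
for n,l in dict(tail_end=[-.075,0,0],backL=[-.06,.025,.004],backR=[-.06,-.025,.004],clip=[-.02,0,0]).items():
    print(n,((proj(k,g+G@l,True)-[255,130])*5.3333).round(0))
for y in (.018,.009,-.009,-.018):
    print("prong",y,((proj(k,p0+Q@np.array([.0035,-y,.2887]),True)-[255,130])*5.3333).round(0))
tip=p0+Q[:,2]*.2887
print("tip in groove frame",G.T@(tip-g)); print("tool z in groove",G.T@Q[:,2],"tool y",G.T@Q[:,1],"tool x",G.T@Q[:,0])
print(proj(S,g),proj(T,g))
E
python3 fit.py
```

```text
groove [ 0.6256 -0.2168  0.1318  0.0997  0.0098] yaw 5.711802784688239
[ 0.4 -0.1 -0.3  0.  -0.2 -0.   0.4  0.1  0.1  0.1 -0.6  0.2 -0.4  0.4
 -0.1  0.2]
tail_end [430. 229.]
backL [320. 200.]
backR [531. 199.]
clip [417. 186.]
prong 0.018 [225. 327.]
prong 0.009 [278. 327.]
prong -0.009 [385. 328.]
prong -0.018 [438. 328.]
tip in groove frame [-0.17440763  0.02298958  0.00071565]
tool z in groove [ 0.99996958 -0.0023848   0.00742626] tool y [-0.00231232 -0.99994976 -0.00975353] tool x [-0.00744915 -0.00973606  0.99992486]
[248.15458299 201.67987082] [386.73473382 164.59914768]
```

```bash
cat > fork.py <<'E'
from h import *
k=optics.get_calibration("wrist"); o=ctrl.get_obs(); Q=Ro.from_quat(o["tcp_rot"]).as_matrix(); p0=o["tcp_pos"]
# fork local: x,y, z from tip up
L=np.array([[.0035,.018,0],[.0035,.009,0],[.0035,-.009,0],[.0035,-.018,0],[.006,.018,.042],[.006,-.018,.042],[-.006,-.018,.042]])
U=np.array([(220,358),(273,358),(383,356),(438,356),(205,415),(450,411),(447,487)])/5.3333+[255,130]
def f(p):
    # fork rotates in grip about tool y (angle), slides x (p0) along tool x at grasp, y, length p3
    Rf=Ro.from_rotvec([p[4],p[0],0]).as_matrix()@np.diag([1,-1,-1])
    d=np.array([p[1],p[2],.1633])+L@Rf.T+Rf@[0,0,-p[3]]
    return np.concatenate([(proj(k,p0+d@Q.T,True)-U).ravel(),[(p[3]-.1254)/.002,p[1]/.002,p[4]/.01]])
r=least_squares(f,[0,0,0,.1254,0]); print(r.x.round(4),r.fun.round(2))
p=r.x;Rf=Ro.from_rotvec([p[4],p[0],0]).as_matrix()@np.diag([1,-1,-1]); tt=np.array([p[1],p[2],.1633])+Rf@[0,0,-p[3]]
print("tip in tool",tt,"axis(down)",-Rf[:,2]); np.savez("fork.npz",tt=tt,ax=-Rf[:,2])
z=np.load("g.npz"); print("tip in groove",z["G"].T@(p0+Q@tt-z["g"]),"axis",z["G"].T@Q@-Rf[:,2])
E
python3 fork.py
```

```text
[-4.240e-02  1.000e-04 -9.000e-04  1.257e-01 -1.600e-03] [ 0.3  -0.24  0.29 -0.23 -0.43  0.16 -0.81  0.17 -0.33 -0.63  0.33  0.17
  0.56  0.62  0.13  0.04 -0.16]
tip in tool [-0.00524242 -0.00067209  0.28884295] axis(down) [-0.04243213  0.00160488  0.99909806]
tip in groove [-0.17422408  0.02371233 -0.00451876] axis [ 0.99938004 -0.00357432 -0.03502503]
```

Call:
jog_arm(increments=[[0,2,-0.6,0,12,0,-1],[0,0,0,-4,12,0,-1],[0,0,0,0,0,15,-1],[0,0,0,-4,0,20,-1],[0,0,0,0,0,20,-1],[0,0,0,0,0,20,-1],[0,0,0,0,0,0,-1],[0,0,0,0,0,0,-1]])

```text
clock: 9.25
tcp_pos: [0.4271, -0.2372, 0.464]
tcp_rot: [0.959, 0.048, 0.279, -0.013]
force: [1.0, 0.6, -1.0]
gripper_width: 0.0238
grip_force: 50.0
```

```bash
cat > st.py <<'E'
from h import *
o=ctrl.get_obs(); Q=Ro.from_quat(o["tcp_rot"]).as_matrix(); p0=o["tcp_pos"];z=np.load("g.npz");f=np.load("fork.npz")
print("tip in groove mm",(1e3*z["G"].T@(p0+Q@f["tt"]-z["g"])).round(1),"axis",(z["G"].T@Q@f["ax"]).round(4),"toolx",(z["G"].T@Q[:,0]).round(4),"F",(z["G"].T@o["force"]).round(1),o["clock"])
E
python3 st.py
python3 - <<'E'
from h import *
im=optics.get_image("wrist"); cv2.imwrite("pics/w4.png",cv2.resize(im[130:230,255:405,::-1],None,fx=5.33333,fy=5.33333,interpolation=cv2.INTER_CUBIC))
E
```

```text
tip in groove mm [-98.7  -0.3   0.1] axis [ 1.0e+00 -3.3e-03 -8.0e-04] toolx [-4.160e-02  2.000e-04  9.991e-01] F [1.4 0.5 0.4] 9.25
```

View pics/w4.png

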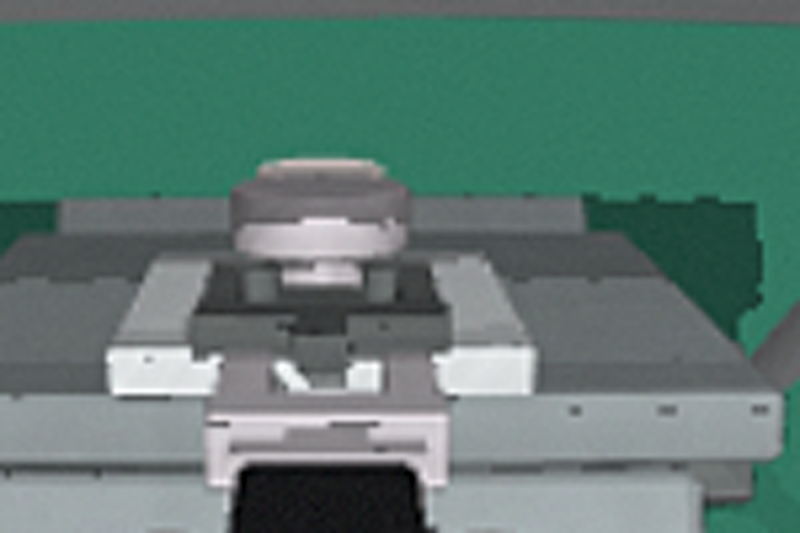

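The prongs straddle the clip's tail: prong inner edges are at crop 275 and 383, and the tail spans 288–358. I'll refit the feeder from this closer view.

```bash
sed -e 's/^U=.*/U=c2f([(107,350),(537,349),(0,0),(783,399),(231,236),(410,234)])/' -e 's/r\[4:,1\]\*=.2/r[4:,1]*=.2; r[2]=0/' -e 's/"g.npz"/"g2.npz"/' fit.py > fit2.py; python3 fit2.py
sed -e 's/^U=.*/U=np.array([(216,350),(275,350),(383,350),(438,350),(205,416),(450,411),(447,487)])\/5.3333+[255,130]/' -e 's/"g.npz"/"g2.npz"/;s/"fork.npz"/"fork2.npz"/' fork.py > fork2.py; python3 fork2.py
```

```text
groove [ 0.6223 -0.2166  0.1356  0.1027  0.0113] yaw 5.883941419300144
[ 0.2 -0.1 -0.6 -0.1  0.   0.   0.5  0.   0.1  0.5 -0.2  0.5 -0.3  0.2
 -0.   0.3]
tail_end [321. 358.]
backL [190. 319.]
backR [452. 318.]
clip [321. 295.]
prong 0.018 [225. 327.]
prong 0.009 [278. 327.]
prong -0.009 [385. 327.]
prong -0.018 [438. 327.]
tip in groove frame [-0.09521821 -0.00176041  0.00705726]
tool z in groove [ 0.99905931 -0.00460138  0.04311975] tool y [-0.00451586 -0.99998764 -0.00208056] tool x [-0.04312879 -0.00188388  0.99906774]
[248.88828088 200.34586454] [386.89975774 165.41384536]
[-0.0216 -0.0013 -0.0009  0.125  -0.0013] [ 0.92  0.11 -0.18  0.12 -0.46  0.13 -0.81  0.14 -0.46 -1.01  0.36 -0.03
  0.55  0.36 -0.2  -0.65 -0.13]
tip in tool [-0.00399691 -0.00072558  0.28826457] axis(down) [-0.02158156  0.00130934  0.99976623]
tip in groove [-0.09547757 -0.0010253   0.00304681] axis [ 0.99975064 -0.00586897  0.02154551]
```

Call:
jog_arm(increments=[[0,0,0,0,-0.5,8,-1],[0,0,0,0,0,8,-1],[0,0,0,0,0,6,-1],[0,0,0,0,0,4,-1],[0,0,0,0,0,3,-1],[0,0,0,0,0,3,-1],[0,0,0,-0.3,0,3,-1],[0,0,0,0,0,3,-1],[0,0,0,0,0,0,-1]])

```text
clock: 10.2
tcp_pos: [0.447, -0.2348, 0.433]
tcp_rot: [0.959, 0.048, 0.28, -0.012]
force: [-2.0, 0.6, 2.9]
gripper_width: 0.0235
grip_force: 50.0
```

```bash
python3 st.py
```

```text
tip in groove mm [-61.8  -0.4   2.6] axis [ 1.     -0.0051  0.0016] toolx [-4.40e-02  9.00e-04  9.99e-01] F [-3.4  0.8 -0.2] 10.2
```

Call:
jog_arm(increments=[[0,0,0,0,0,2.5,-1],[0,0,0,0,0,2.5,-1],[0,0,0,-0.3,0,2.5,-1],[0,0,0,0,0,2.5,-1],[0,0,0,0,0,0,-1]])

```text
clock: 10.7
tcp_pos: [0.4521, -0.2343, 0.4252]
tcp_rot: [0.959, 0.048, 0.28, -0.012]
force: [-4.6, 0.5, 7.2]
gripper_width: 0.0236
grip_force: 50.0
```

```bash
python3 st.py
```

```text
tip in groove mm [-52.5  -0.7   3.5] axis [ 1.     -0.0059  0.0029] toolx [-0.0453  0.0012  0.999 ] F [-8.5  1.  -0.4] 10.7
```

Call:
jog_arm(increments=[[0,0,0,-0.3,0,2.5,-1],[0,0,0,-0.3,0,2.5,-1],[0,0,0,-0.3,0,2,-1],[0,0,0,0,0,0,-1]])

```text
clock: 11.1
tcp_pos: [0.455, -0.234, 0.4199]
tcp_rot: [0.958, 0.048, 0.281, -0.011]
force: [-6.4, 1.3, 9.8]
gripper_width: 0.0238
grip_force: 50.0
```

```bash
python3 st.py
```

```text
tip in groove mm [-46.5  -0.9   3.9] axis [ 1.     -0.0068  0.0045] toolx [-0.047   0.0017  0.9989] F [-11.6   1.9  -0.5] 11.1
```

Call:
jog_arm(increments=[[0,0,0,-0.3,0,2,-1],[0,0,0,-0.3,0,2,-1],[0,0,0,-0.2,0,1.5,-1],[0,0,0,0,0,0,-1]])

```text
clock: 11.5
tcp_pos: [0.4572, -0.2337, 0.4152]
tcp_rot: [0.958, 0.048, 0.281, -0.011]
force: [-6.0, 0.5, 10.0]
gripper_width: 0.0234
grip_force: 50.0
```

```bash
python3 st.py
```

```text
tip in groove mm [-41.3  -0.8   3.6] axis [ 1.     -0.0069  0.0049] toolx [-0.0473  0.002   0.9989] F [-11.6   1.1  -0.1] 11.5
```

Call:
jog_arm(increments=[[0,0,0,-0.2,0,2,-1],[0,0,0,-0.2,0,2,-1],[0,0,0,-0.2,0,2,-1],[0,0,0,0,0,0,-1]])

```text
clock: 11.9
tcp_pos: [0.4603, -0.2335, 0.4087]
tcp_rot: [0.958, 0.048, 0.281, -0.012]
force: [-4.0, 1.0, 7.8]
gripper_width: 0.0238
grip_force: 50.0
```

```bash
python3 st.py
```

```text
tip in groove mm [-34.1  -0.7   2.8] axis [ 1.     -0.006   0.0043] toolx [-0.0467  0.0014  0.9989] F [-8.7  1.4  0.5] 11.9
```

Call:
jog_arm(increments=[[0,0,0,-0.2,0,2.5,-1],[0,0,0,-0.2,0,2.5,-1],[0,0,0,-0.2,0,2.5,-1],[0,0,0,0,0,0,-1]])

```text
clock: 12.3
tcp_pos: [0.4637, -0.2331, 0.4029]
tcp_rot: [0.958, 0.048, 0.281, -0.011]
force: [-6.0, 0.4, 9.8]
gripper_width: 0.0234
grip_force: 50.0
```

```bash
python3 st.py
python3 - <<'E'
from h import *
im=optics.get_image("wrist"); cv2.imwrite("pics/w5.png",cv2.resize(im[130:230,255:405,::-1],None,fx=5.33333,fy=5.33333,interpolation=cv2.INTER_CUBIC))
E
```

```text
tip in groove mm [-27.4  -0.9   3.1] axis [ 1.     -0.0066  0.0051] toolx [-0.0475  0.0018  0.9989] F [-11.5   1.   -0.2] 12.3
```

View pics/w5.png

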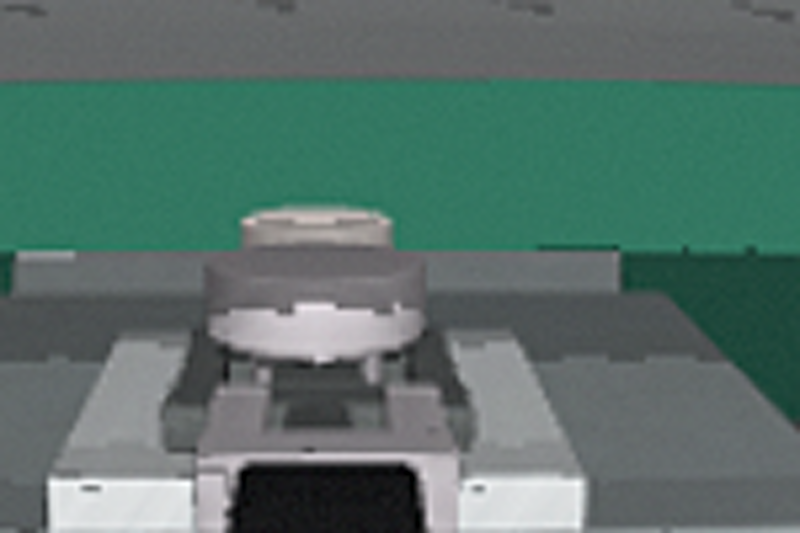

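The clip has slid under the pin head: the jaws now reach past it at crop (165–470, 330–440), with the prongs either side of the tail. I'll keep pressing to the hard stop.

Call:
jog_arm(increments=[[0,0,0,-0.2,0,2,-1],[0,0,0,-0.2,0,2,-1],[0,0,0,-0.1,0,1,-1],[0,0,0,0,0,0,-1]])

```text
clock: 12.75
tcp_pos: [0.4652, -0.2327, 0.4015]
tcp_rot: [0.958, 0.048, 0.282, -0.01]
force: [-15.7, 2.5, 20.9]
gripper_width: 0.0239
grip_force: 50.0
```

```bash
python3 st.py
```

```text
tip in groove mm [-25.5  -1.1   4.2] axis [ 0.9999 -0.0084  0.0068] toolx [-0.0492  0.0034  0.9988] F [-25.8   4.1  -2.9] 12.75
```

Call:
jog_arm(increments=[[0,0,0,0,0,0.7,-1],[0,0,0,0,0,0,-1],[0,0,0,0,0,0,-1]])

```text
clock: 13.05
tcp_pos: [0.4653, -0.2327, 0.4015]
tcp_rot: [0.958, 0.049, 0.282, -0.01]
force: [-18.3, 3.6, 23.3]
gripper_width: 0.0239
grip_force: 50.0
```

```bash
python3 st.py
```

```text
tip in groove mm [-25.4  -1.1   4.4] axis [ 0.9999 -0.0087  0.007 ] toolx [-0.0494  0.0037  0.9988] F [-29.1   5.4  -3.8] 13.05
```

Call:
jog_arm(increments=[[0,0,0,0,0,-5,-1],[0,0,0,0,0,-10,-1],[0,0,0,0,0,-15,-1],[0,0,0,0,0,-20,-1],[0,0,0,0,0,-25,-1],[0,0,0,0,0,-25,-1],[0,0,0,0,0,0,-1],[0,0,0,0,0,0,-1]])

```text
clock: 13.85
tcp_pos: [0.4129, -0.2384, 0.4787]
tcp_rot: [0.959, 0.047, 0.279, -0.013]
force: [0.7, 0.4, -1.5]
gripper_width: 0.0234
grip_force: 50.0
```

```bash
python3 st.py
python3 - <<'E'
from h import *
im=optics.get_image("wrist"); cv2.imwrite("pics/w6.png",cv2.resize(im[130:230,255:405,::-1],None,fx=5.33333,fy=5.33333,interpolation=cv2.INTER_CUBIC))
E
```

```text
tip in groove mm [-118.5   -0.5   -4.8] axis [ 1.0e+00 -4.6e-03 -2.0e-04] toolx [-4.230e-02 -5.000e-04  9.991e-01] F [ 1.7  0.3 -0.1] 13.85
```

View pics/w6.png

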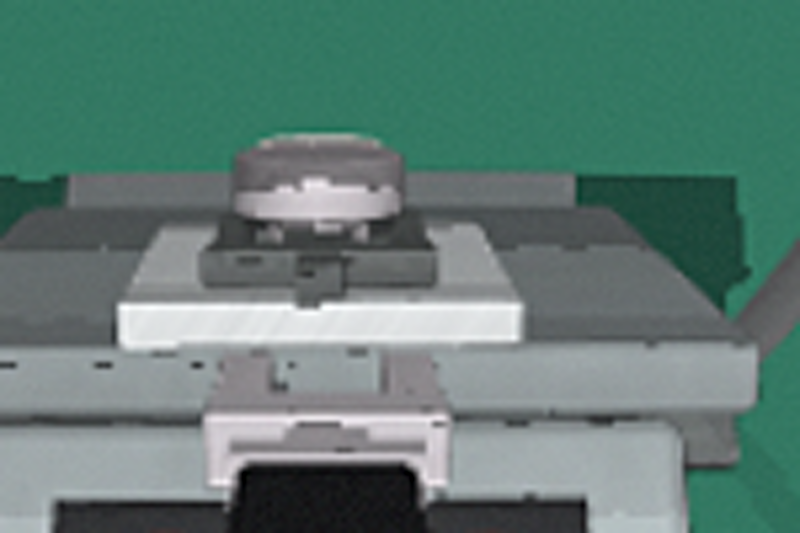

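```bash
sed -e 's/^U=.*/U=c2f([(118,306),(522,302),(0,0),(757,347),(232,207),(404,205)])/' -e 's/r\[4:,1\]\*=.2/r[4:,1]*=.2; r[2]=0/' -e 's/"g.npz"/"g3.npz"/' fit.py > fit3.py
cat >> fit3.py <<'E'
for off in (0,.004,.008):
    print(off,[((proj(k,g+G@[-x-off,y,n],True)-[255,130])*5.3333).round(0).tolist() for x,y,n in [(.04,.025,.004),(.04,-.025,.004),(.04,.025,-.004),(.04,-.025,-.004),(.055,.005,-.004),(.055,.005,.004)]])
E
python3 fit3.py | grep -v prong
```

```text
groove [ 0.6222 -0.2153  0.1314  0.1095  0.0108] yaw 6.275981715287743
[ 0.  -0.1 -0.4 -0.1  0.   0.   0.4  0.   0.3  0.3 -0.4  0.3 -0.2  0.4
 -0.2  0.4]
tail_end [319. 309.]
backL [195. 275.]
backR [442. 272.]
clip [318. 255.]
tip in groove frame [-0.1166573  -0.00203735  0.00275013]
tool z in groove [ 0.99913703 -0.00688826  0.0409604 ] tool y [-0.00650936 -0.99993485 -0.00937646] tool x [-0.04102232 -0.00910175  0.99911677]
[249.29673913 201.5211029 ] [386.24000969 165.69429245]
0 [[202.0, 256.0], [435.0, 254.0], [203.0, 293.0], [435.0, 290.0], [295.0, 307.0], [294.0, 269.0]]
0.004 [[201.0, 260.0], [436.0, 257.0], [202.0, 297.0], [436.0, 294.0], [295.0, 311.0], [294.0, 273.0]]
0.008 [[199.0, 263.0], [438.0, 261.0], [200.0, 301.0], [438.0, 298.0], [294.0, 315.0], [294.0, 277.0]]
```

The clip is home: the predicted back edge for zero offset is row 256 and tail row 307, and both match the picture. Taking the fork back to the holder.

Call:
jog_arm(increments=[[0,0,0,0,0,-30,-1],[0,0,0,0,0,-35,-1],[0,-7.5,0,0,0,0,-1],[0,-7.5,0,0,0,0,-1],[0,-7.5,0,0,0,0,-1],[0,-7.5,0,0,0,0,-1],[0,0,0,0,0,0,-1],[0,0,0,0,0,0,-1]])

```text
clock: 14.7
tcp_pos: [0.3793, -0.2414, 0.5328]
tcp_rot: [0.998, 0.05, 0.022, -0.001]
force: [-0.0, -0.4, -2.2]
gripper_width: 0.0238
grip_force: 50.0
```

Call:
jog_arm(increments=[[0,0,0,25,-34,0,-1],[0,0,0,25,-34,0,-1],[0,0,0,25,-34,0,-1],[0,0,0,25,-34,0,-1],[0,0,0,25,-34,0,-1],[0,0,0,25,-34,0,-1],[0,0,0,25,-34,0,-1],[0,0,0,25,-34,0,-1],[0,0,-6,25,-34,0,-1],[0,0,-6,0,0,0,-1],[0,0,-6,0,0,0,-1],[0,0,0,0,0,0,-1]])

```text
clock: 15.9
tcp_pos: [0.5719, 0.0854, 0.5427]
tcp_rot: [0.978, 0.206, 0.022, 0.003]
force: [-0.6, -0.5, -2.6]
gripper_width: 0.024
grip_force: 50.0
```

```bash
cat > ho.py <<'E'
from h import *
o=ctrl.get_obs(); Q=Ro.from_quat(o["tcp_rot"]).as_matrix(); p0=o["tcp_pos"];f=np.load("fork.npz")
tip=p0+Q@f["tt"]; ax=Q@f["ax"]; t=f["tt"]
print("tcp",p0.round(4),"tip",tip.round(4),"axis",ax.round(4),"yaw x",np.degrees(np.arctan2(Q[1,0],Q[0,0])),"F",o["force"].round(1))
# required rotation (tool axes): align axis to -z and yaw to 24.8
a=np.radians(24.8); fx=np.array([np.cos(a),np.sin(a),0]); B=np.c_[fx,np.cross([0,0,-1],fx),[0,0,-1]]
fz=f["ax"]; gx=np.array([1,0,0])-fz[0]*fz; gx/=np.linalg.norm(gx); A=np.c_[gx,np.cross(fz,gx),fz]
D=B@A.T; rv=Ro.from_matrix(Q.T@D).as_rotvec(degrees=True); print("turn deg",rv.round(2))
H=np.array([.593,.1153,.006]); print("after turn: shift tool mm",(1e3*D.T@(H-(p0+D@t))).round(1), "straight down 10mm in tool:",(D.T@[0,0,-10]).round(2))
E
python3 ho.py
```

```text
tcp [0.5719 0.0854 0.5427] tip [0.5796 0.0849 0.2539] axis [ 0.0059 -0.0151 -0.9999] yaw x 23.74827248239739 F [-0.6 -0.5 -2.6]
turn deg [ 0.97  0.04 -1.05]
after turn: shift tool mm [ 14.1 -16.7 248.8] straight down 10mm in tool: [-0.42  0.02  9.99]
```

Call:
jog_arm(increments=[[1,0,-1,0,0,0,-1],[0,0,0,24.5,-17,0,-1],[0,0,0,-2,0,48,-1],[0,0,0,-2,0,48,-1],[0,0,0,-2,0,45,-1],[0,0,0,0,0,0,-1],[0,0,0,0,0,0,-1]])

```text
clock: 16.6
tcp_pos: [0.5863, 0.1104, 0.4037]
tcp_rot: [0.977, 0.213, 0.019, -0.005]
force: [-0.5, 0.4, 0.2]
gripper_width: 0.0236
grip_force: 50.0
```

```bash
python3 ho.py
python3 - <<'E'
from h import *
im=optics.get_image("wrist"); cv2.imwrite("pics/w7.png",cv2.resize(im[100:250,215:415,::-1],None,fx=4,fy=4,interpolation=cv2.INTER_CUBIC))
E
```

```text
tcp [0.5863 0.1104 0.4037] tip [0.5915 0.1141 0.1149] axis [-2.6e-03 -8.0e-04 -1.0e+00] yaw x 24.559466149563878 F [-0.5  0.4  0.2]
turn deg [-0.01  0.15 -0.24]
after turn: shift tool mm [ -3.5  -0.3 108.9] straight down 10mm in tool: [-0.42  0.02  9.99]
```

View pics/w7.png

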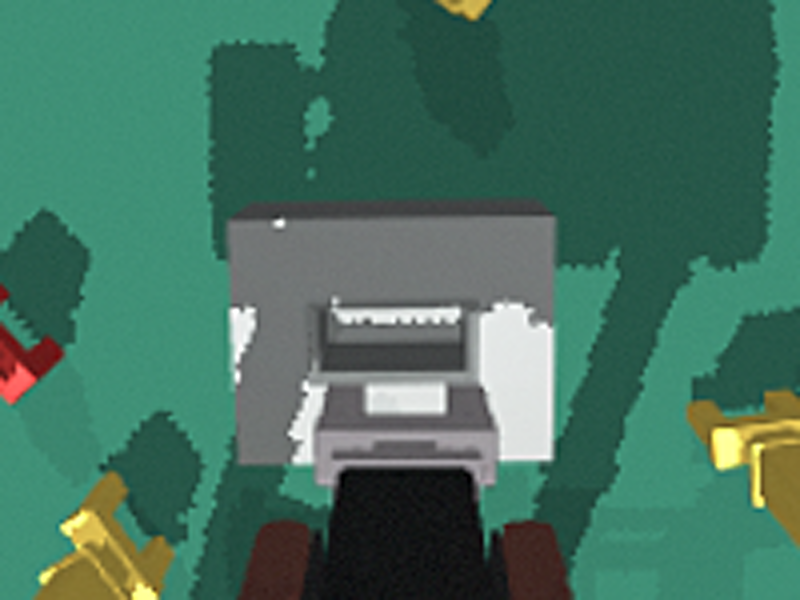

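The fork is above the holder. The block corners are at crop (228,222), (556,216), (553,460) and (238,464), the slot mouth spans (308–480, 303–380), and the fork head is aligned just in front of it in the picture.

```bash
python3 - <<'E'
from h import *
k=optics.get_calibration("wrist"); o=np.array([215,100])
for nm,c,l in (("block",[(228,222),(556,216),(553,460),(238,464)],(.07,.09)),("slot",[(309,303),(480,302),(480,379),(308,382)],(.024,.048))):
    a,r=fitrect(k,np.array(c)/4+o,.05,*l,[.59,.11,.43]); print(nm,a,np.degrees(a[2]),r)
E
sed -e 's/^U=.*/U=np.array([(320,382),(365,383),(446,382),(485,381),(315,432),(497,429),(494,486)])\/4+[215,100]/' -e 's/"fork.npz"/"fork3.npz"/' fork.py > fork3.py; python3 fork3.py|grep -v groove; sed 's/"fork.npz"/"fork3.npz"/' ho.py>ho3.py; python3 ho3.py
```

```text
block [0.5919774  0.11740647 0.44405598] 25.44253337440504 [ 0.2 -0.  -0.4  0.2 -0.4 -0.1  0.5 -0.1]
slot [0.59229983 0.11734636 0.43741941] 25.06228588501929 [-0.3 -0.6  0.  -0.7 -0.1  0.9  0.5  0.5]
[-0.0152 -0.0012 -0.0008  0.1253  0.0018] [ 1.1   0.12 -0.19 -0.14 -0.48  0.11 -0.27  0.37 -0.98 -0.81  0.24 -0.07
  0.62  0.28 -0.04 -0.58  0.18]
tip in tool [-0.00307097 -0.00100013  0.28859635] axis(down) [-0.01522209 -0.00177886  0.99988255]
tcp [0.5865 0.1105 0.4068] tip [0.5951 0.1155 0.1184] axis [ 0.0262  0.014  -0.9996] yaw x 24.58658018712697 F [-0.1  0.6 -0.7]
turn deg [-0.1  -1.7  -0.21]
after turn: shift tool mm [  4.9  -1.3 112.3] straight down 10mm in tool: [-0.15 -0.02 10.  ]
```

Call:
jog_arm(increments=[[0,0,0,0.8,-2.2,0,-1],[0,0,0,-1,0,25,-1],[0,0,0,-1,0,25,-1],[0,0,0,-0.6,0,15,-1],[0,0,0,-0.4,0,10,-1],[0,0,0,0,0,0,-1]])

```text
clock: 17.25
tcp_pos: [0.5863, 0.1133, 0.3281]
tcp_rot: [0.977, 0.213, 0.019, -0.005]
force: [-0.1, 0.4, -1.8]
gripper_width: 0.0238
grip_force: 50.0
```

```bash
python3 ho.py
```

```text
tcp [0.5863 0.1133 0.3281] tip [0.5916 0.1168 0.0393] axis [-0.0021 -0.0017 -1.    ] yaw x 24.658120579592065 F [-0.1  0.4 -1.8]
turn deg [ 0.04  0.15 -0.14]
after turn: shift tool mm [-1.6  2.2 33.3] straight down 10mm in tool: [-0.42  0.02  9.99]
```

Tips are inside the slot with no force. Continuing down.

Call:
jog_arm(increments=[[0,0,0,-0.3,0,7,-1],[0,0,0,-0.3,0,7,-1],[0,0,0,-0.2,0,5,-1],[0,0,0,-0.2,0,4,-1],[0,0,0,-0.2,0,4,-1],[0,0,0,0,0,0,-1]])

```text
clock: 17.85
tcp_pos: [0.586, 0.1132, 0.3004]
tcp_rot: [0.977, 0.214, 0.019, -0.005]
force: [0.1, 0.0, -2.0]
gripper_width: 0.0236
grip_force: 50.0
```

```bash
python3 ho.py
```

```text
tcp [0.586  0.1132 0.3004] tip [0.591  0.1166 0.0115] axis [-0.003  -0.0019 -1.    ] yaw x 24.661284460386916 F [ 0.1  0.  -2. ]
turn deg [ 0.03  0.2  -0.14]
after turn: shift tool mm [0.  2.2 5.6] straight down 10mm in tool: [-0.42  0.02  9.99]
```

Call:
jog_arm(increments=[[0,0,0,0,0,2,-1],[0,0,0,0,0,2,-1],[0,0,0,0,0,2,-1],[0,0,0,0,0,1.5,-1],[0,0,0,0,0,0,-1]])

```text
clock: 18.35
tcp_pos: [0.5864, 0.1134, 0.2941]
tcp_rot: [0.977, 0.214, 0.02, -0.005]
force: [-0.5, -1.0, 2.1]
gripper_width: 0.0238
grip_force: 50.0
```

```bash
python3 ho.py
```

```text
tcp [0.5864 0.1134 0.2941] tip [0.5919 0.1168 0.0053] axis [-0.0013 -0.0016 -1.    ] yaw x 24.66459195263921 F [-0.5 -1.   2.1]
turn deg [ 0.06  0.11 -0.14]
after turn: shift tool mm [-0.2  2.2 -0.7] straight down 10mm in tool: [-0.42  0.02  9.99]
```

Call:
jog_arm(increments=[[0,0,0,0,0,0,1],[0,0,0,0,0,0,1],[0,0,0,0,0,0,1],[0,0,0,0,0,0,1],[0,0,0,0,0,0,1],[0,0,0,0,0,0,1],[0,0,0,0,0,0,1],[0,0,0,0,0,0,1],[0,0,0,0,0,0,1],[0,0,0,0,0,0,1]])

```text
clock: 19.35
tcp_pos: [0.5864, 0.1134, 0.2937]
tcp_rot: [0.977, 0.214, 0.02, -0.005]
force: [0.3, 0.8, -0.4]
gripper_width: 0.0881
grip_force: 0.0
```

Call:
jog_arm(increments=[[0,0,0,1,0,-20,1],[0,0,0,1.5,0,-35,1],[0,0,0,1.5,0,-40,1],[0,0,0,1.5,0,-40,1],[0,0,0,0,0,0,1],[0,0,0,0,0,0,1]])

```text
clock: 19.95
tcp_pos: [0.5865, 0.1133, 0.4303]
tcp_rot: [0.977, 0.214, 0.021, -0.005]
force: [0.7, 0.1, -0.5]
gripper_width: 0.0878
grip_force: 0.0
```

Run:
```python
from h import *
k=optics.get_calibration("wrist"); im=optics.get_image("wrist")[100:250,235:385,::-1]; s=optics.get_image("scene")[130:280,210:360,::-1]
cv2.imwrite("pics/w8.png",np.hstack([cv2.resize(x,(400,400),interpolation=cv2.INTER_CUBIC) for x in (im,s)]))
H=np.array([.5923,.1170]); print("exp upright top",(proj(k,np.r_[H,.156],True)-[235,100])*2.6667, "z162",(proj(k,np.r_[H,.166],True)-[235,100])*2.6667)
```

```text
exp upright top [216.11685641 283.41315587] z162 [216.11566281 292.26925147]
```

View pics/w8.png

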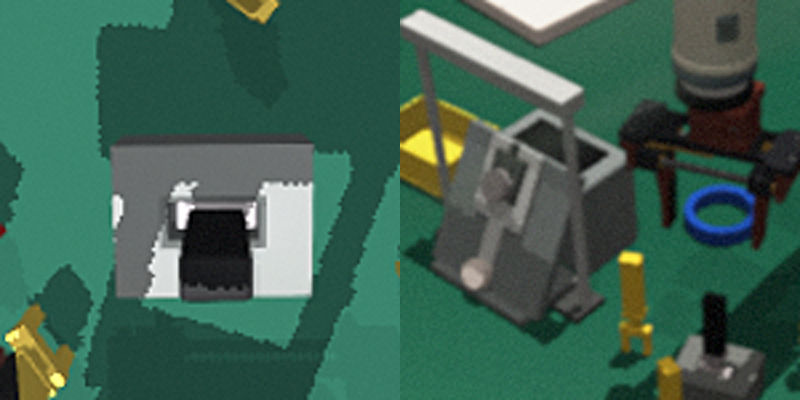

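The fork stands upright and fully down: its top is at crop (216,279), against (216,283) expected. The clip sits in the groove and nothing else has moved. Handing in.

```bash
python3 -c "
from bench import ctrl
print(ctrl.sign_off())"
```

```text
the job is handed in; nothing more can be done
None
```

The clip is snapped home in the groove (highest measured push about 29 N), the fork stands upright and fully down in its holder, no bystanders were touched, and the job was handed in at about 20 s on the robot's clock; no verdict came back.

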